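# Load the release rack with jacks in testing order

## Robot

A 6-joint arm with a two-finger parallel gripper is mounted at the origin on the work surface. World frame = base frame: x ahead of the robot, y to its left, z up, the work surface at z = 0. Lengths are in m, angles in rad, forces in N, time in s.
With the tool pointing down it reaches from about 0.35 to 0.975 m from the base axis. Payload 7.1 kg.
Tool frame: the origin (TCP) lies at the very end of the fingers, on their centre line; the grasp point (between the pads) lies 19 mm behind it; z points along the fingers, y is the line along which they close (so a half turn about z gives the same grasp; the last joint's range is limited). The gripper opens to 88 mm and grips with 3 to 60 N. Pads are 20 mm wide; open, the fingers measure 115 mm over their backs; the gripper's body (75 mm by 178 mm) begins 61 mm behind the grasp point.
Start: joints at [-1.319, 0.423, 1.63, -0, 1.089, -0.019], TCP at [0.167, -0.602, 0.223] pointing down, gripper open.
Joint ranges: [-3, 3], [-0.9, 2.11], [0.09, 2.58], [-1.31, 4.45], [0.11, 2.69], [-2.54, 2.54]. Speed limits (rad/s): [2.39, 2.39, 3.01, 3.14, 3.14, 3.14].

## Interface

Orientations are given as a unit quaternion [x, y, z, w].
In Python, from workcell import r gives the robot as it stands.
- The arm moves only by the tool servo_tool, never from a script. Its argument "steps" is a list that holds one entry, the list of rows, each a list of 7 numbers: the closure, from 0 (fully open) to 1 (shut), then the shift along the tool's x, y, z scaled (see below), then the turn, a rotation vector about the tool's x, y, z scaled (see below). In form: [[[gripper, dx, dy, dz, wx, wy, wz], ...]]. A call has 1 to 10 rows; each row shifts and turns the commanded pose from where the row before left it, along the tool's axes as they then stand; what a row does not reach is not made up. The controller multiplies each number of a shift by 20 cm and each number of a turn by pi rad. A row lasts 1/8 s, in which the tool goes at most 62.5 mm and 10.7 degrees, less where a joint would pass 70% of its speed; a pose out of reach is approached as far as the arm can. A call with a number of a shift or a turn outside -1 to 1 is refused whole. A call with a gripper value outside its range is refused whole. The fingers move at their own pace and stop on an object; "newtons" is the grip in N (left out, the last holds). Time passes only in rows, so rows that do not move let the fingers close. It gives the time, the measured TCP pose, the force, the opening and the grip force at its end, in the units of the state.
- r.read_state(): the state, without advancing time (a new reading comes with each control period).
- r.camera(name): name is "scene" or "side" or "wrist"; returns the picture (400x640x3 uint8, red, green, blue); there is no depth.
- r.calibration(name): a dict with "fx", "fy", "cx", "cy" (pixels), "k1" (the pictures are not rectified: a ray, as slopes to the right and down, at radius r is drawn at 1 + k1 r^2 times it, then the intrinsics apply), "T" (4x4, takes a point from camera to world coordinates). Camera axes: x right, y up, looking along -z (the intrinsics and any distortion apply to the point x, -y, -z); pixel columns grow to the right and rows downward; lengths in m; the calibration is good to about 2 mm. A picture is of the moment at which its call begins: read the wrist's pose just before it. calibration takes no time and is no camera call; for the wrist camera it gives the pose at the moment of the call.
- r.finish_job(): hands the job in; it is judged then, once.
The state is a dict: "clock": time; "joint_pos": joint angles; "joint_velocities": joint speeds; "effort": joint torques, N m; "ee_pos": TCP position; "eef_rot": TCP orientation; "contact_force": force on the tool from outside, world axes, zero at the start; "moment": the same for the moment, N m; "finger_gap": finger opening in m; "gripper_force": force on a finger pad.
Only numpy, scipy, OpenCV 4.12 (cv2) and the standard library are available. Lean on these libraries where they do the work, as an engineer would, in place of code of your own. Each camera call takes 0.05 s, during which the arm holds its last target. There are 200 camera calls.

## Task

The four jacks on the tiled shelf are to be tested in the order in which they lie there, beginning with the leftmost as the robot sees them (looking out from its base). Move them to the release rack so that they come to the trap in that order: the leftmost jack in the seat next to the trap with the brass lever, the next one in the seat beside it, and so on, the rightmost jack ending next to the black end stop. Leave each jack resting in the ring of its seat, and let none fall on the table.

Things in the scene. Friction and masses are not known exactly. Their poses are not given: they have to be found in the camera images.
- jack_white_center (a point): Centre of the white jack: a loose plain white ball, 63.5 mm in diameter, about 0.23 kg. At the start it rests in the rubber ring of the tile of its own colour on the shelf.
- jack_yellow_center (a point): Centre of the yellow jack: a loose plain yellow ball, 63.5 mm in diameter, about 0.23 kg. At the start it rests in the rubber ring of the tile of its own colour on the shelf.
- jack_blue_center (a point): Centre of the blue jack: a loose plain blue ball, 63.5 mm in diameter, about 0.23 kg. At the start it rests in the rubber ring of the tile of its own colour on the shelf.
- jack_green_center (a point): Centre of the green jack: a loose plain green ball, 63.5 mm in diameter, about 0.23 kg. At the start it rests in the rubber ring of the tile of its own colour on the shelf.
- tile_white: Fixed white tile, 80 x 80 x 8 mm, one of four, 85 mm apart, in shuffled colour order along the dark timber shelf (30 mm high). On it a black rubber ring (52 mm outside, 9 mm high) holds the white jack, its centre 42 mm above this point. Origin: centre of the tile's underside; z up; y along the row to the robot's left (world +y within 0.1 rad).
- tile_yellow: Fixed yellow tile, 80 x 80 x 8 mm, one of four, 85 mm apart, in shuffled colour order along the dark timber shelf (30 mm high). On it a black rubber ring (52 mm outside, 9 mm high) holds the yellow jack, its centre 42 mm above this point. Origin: centre of the tile's underside; z up; y along the row to the robot's left (world +y within 0.1 rad).
- tile_blue: Fixed blue tile, 80 x 80 x 8 mm, one of four, 85 mm apart, in shuffled colour order along the dark timber shelf (30 mm high). On it a black rubber ring (52 mm outside, 9 mm high) holds the blue jack, its centre 42 mm above this point. Origin: centre of the tile's underside; z up; y along the row to the robot's left (world +y within 0.1 rad).
- tile_green: Fixed green tile, 80 x 80 x 8 mm, one of four, 85 mm apart, in shuffled colour order along the dark timber shelf (30 mm high). On it a black rubber ring (52 mm outside, 9 mm high) holds the green jack, its centre 42 mm above this point. Origin: centre of the tile's underside; z up; y along the row to the robot's left (world +y within 0.1 rad).
- rack: Fixed release rack, nearer or farther than the shelf: grey-topped rail 370 x 84 mm, top 45 mm high, with four steel ring seats (52 mm outside, 9 mm high) at x = 0, y = 127.5, 42.5, -42.5, -127.5 mm. Origin: centre of its underside; z up; y along the row to the robot's left (world +y within 0.1 rad). A seated jack's centre is 79 mm above the origin.
- trap: Fixed trap at either end of the rack: dark steel block 84 x 56 x 40 mm, brass flap on top, upright brass lever with ball knob reaching 161 mm above the table. Origin: centre of its underside, at y = +222 or -222 mm in the rack's frame. The rack's other end has a plain black rubber end stop of equal size.
Things that resemble listed ones, but are neither listed nor needed, are in the scene too. Of the things shaped like the part that bears jack_yellow_center, the yellow one is meant.

How it is judged:
By the outcome, as a careful person would: the job done as asked, in the order asked, and still so for the second after the job is handed in, with the robot touching nothing.
It also fails if it takes over 80 s, if anything falls off the work surface, if the arm or the gripper's body presses on something with over 40 N, if the wrist force passes 120 N, or if a joint passes its speed limit or range.

## Working session

There is one attempt and no reset: what is moved stays moved. The work goes in short steps, Python scripts to look and compute and a tool call to move; the robot and the scene stay as the last step left them, time stands still between calls to the robot, and variables do not carry over. Pictures are saved under pics/ and viewed, at most 14 in all, crops included, and the job is handed in when it is done.

Besides the shell and the picture viewer there is one more tool, called after "Emit:" as name([rows], argument=value, ...), one row to a line, values as JSON. servo_tool: Moves the arm, as the interface text tells. Its arguments: {"type":"object","properties":{"steps":{"type":"array","items":{"type":"array","items":{"type":"array","items":{"type":"number","minimum":-1,"maximum":1}}}},"newtons":{"type":"number"}},"required":["steps"]}

```bash
mkdir -p pics; ls; python3 - <<'E'
from workcell import r
import cv2
s=r.read_state();print({k:(v if not hasattr(v,'__len__') else [round(float(x),4) for x in v]) for k,v in s.items()})
for n in("scene","side"):
    im=r.camera(n);cv2.imwrite(f"pics/{n}0.png",im[:,:,::-1]);c=r.calibration(n);print(n,c)
E
```

```text
pics
{'clock': 0.0, 'joint_pos': [-1.319, 0.4238, 1.6307, 0.0, 1.0886, -0.019], 'joint_velocities': [-0.0001, 0.0007, -0.0004, 0.0002, 0.0014, -0.0017], 'effort': [-0.0012, -54.4624, -27.3667, 0.0642, 0.0227, -0.0001], 'ee_pos': [0.1671, -0.6017, 0.2219], 'eef_rot': [0.9908, 0.135, -0.0001, -0.0008], 'contact_force': [-0.3169, 0.0214, 0.1769], 'moment': [0.0115, -0.0025, -0.0174], 'gripper_force': 0.0, 'finger_gap': 0.0878955069332736}
scene {'fx': 490.4472663987014, 'fy': 490.4472663987014, 'cx': 318.3982195754163, 'cy': 204.74724299312268, 'k1': -0.04070856833474371, 'T': array([[-0.23979364, -0.56825787,  0.78713531,  1.31252862],
       [ 0.97078923, -0.13350442,  0.19936108,  0.20324665],
       [-0.00820246,  0.811948  ,  0.58367213,  0.67541522],
       [ 0.        ,  0.        ,  0.        ,  1.        ]])}
side {'fx': 488.40354787298304, 'fy': 488.40354787298304, 'cx': 317.4595415151029, 'cy': 204.00287331066966, 'k1': 0.022148600971742503, 'T': array([[-9.77218890e-01,  1.54205727e-01, -1.45821242e-01,
         3.51793948e-01],
       [-2.12233729e-01, -7.09085225e-01,  6.72424708e-01,
         7.04700882e-01],
       [ 2.92052444e-04,  6.88054313e-01,  7.25659133e-01,
         8.21140011e-01],
       [ 0.00000000e+00,  0.00000000e+00,  0.00000000e+00,
         1.00000000e+00]])}
```

View pics/scene0.png

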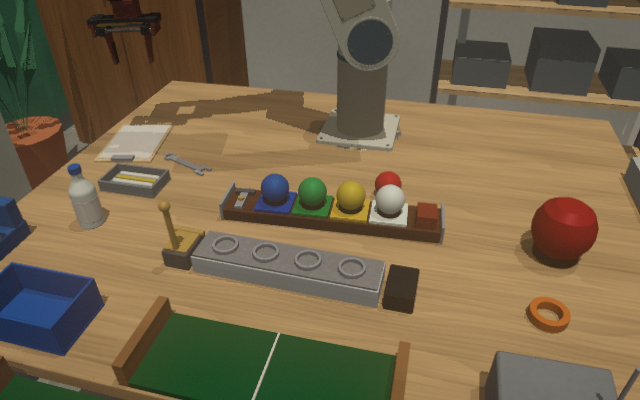

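View pics/side0.png

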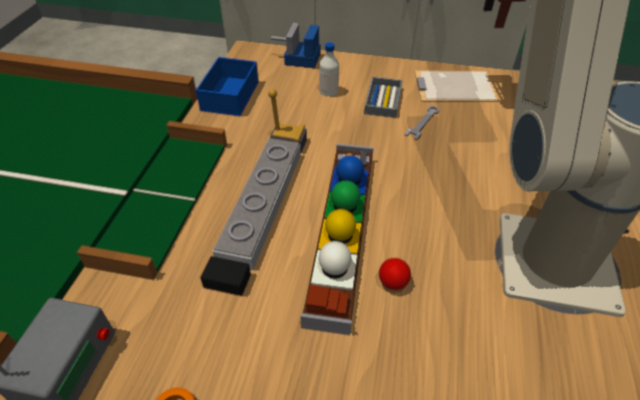

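White, yellow, green, blue is the order from the robot's left, since image right in the scene view is world +y. The trap lever is at the −y end of the rack, at scene (165,205), and the black stop is at the +y end. I'll measure the balls by two-view rays and the seats from the ring ellipses.

```bash
cat > h.py <<'E'
import numpy as np, cv2
from workcell import r
def ray(c,u,v):
    d=np.array([(u-c["cx"])/c["fx"],(v-c["cy"])/c["fy"]]);p=d.copy()
    for _ in range(10): p=d/(1+c["k1"]*(p@p))
    T=c["T"]; return T[:3,3],T[:3,:3]@np.array([p[0],-p[1],-1])
def plane(c,u,v,z):
    o,d=ray(c,u,v);return o+d*(z-o[2])/d[2]
def tri(rays):
    A=b=0
    for o,d in rays:
        d=d/np.linalg.norm(d);M=np.eye(3)-np.outer(d,d);A=A+M;b=b+M@o
    return np.linalg.solve(A,b)
def proj(c,P):
    q=c["T"][:3,:3].T@(np.array(P)-c["T"][:3,3]);s=np.array([q[0],-q[1]])/-q[2];s=s*(1+c["k1"]*(s@s))
    return s*c["fx"]+[c["cx"],c["cy"]]
E
python3 - <<'E'
from h import *
H={"blue":(105,125,110,40),"green":(50,75,110,40),"yellow":(18,33,120,60),"white":(0,180,0,110),"red":(0,8,150,60)}
seed={"scene":{"blue":(275,187),"green":(313,191),"yellow":(351,194),"white":(390,200)},"side":{"blue":(350,168),"green":(345,193),"yellow":(340,222),"white":(335,256)}}
# ball outline via Hough circles near the seeds
for n in seed:
    im=cv2.imread(f"pics/{n}0.png");g=cv2.medianBlur(cv2.cvtColor(im,cv2.COLOR_BGR2GRAY),3)
    c=r.calibration(n)
    for k,(u,v) in seed[n].items():
        w=26;P=cv2.cvtColor(cv2.resize(im[v-w:v+w,u-w:u+w],None,fx=4,fy=4,interpolation=cv2.INTER_CUBIC),cv2.COLOR_BGR2GRAY)
        h=cv2.HoughCircles(P,cv2.HOUGH_GRADIENT,1,400,param1=80,param2=10,minRadius=48,maxRadius=80)
        x,y,R=h[0,0];U=(u-w+x/4,v-w+y/4);seed[n][k]=U
        print(n,k,np.round(U,1),R/4,np.round(plane(c,*U,.072),4))
for k in seed["side"]: print(k,np.round(tri([ray(r.calibration(n),*seed[n][k]) for n in seed]),4))
rings={"scene":[(225,244),(265,251),(308,259),(352,267)],"side":[(278,153),(267,176),(254,201),(241,230)]}
for n in rings:
    c=r.calibration(n)
    for p in rings[n]: print(n,p,np.round(plane(c,*p,.052),4))
c=r.calibration("scene");print("knob",plane(c,165,206,.155),plane(r.calibration("side"),273,94,.155),"red",plane(c,388,183,.03))
E
```

```text
scene blue [274.6 187.4] 13.95 [ 0.4568 -0.1134  0.072 ]
scene green [312.4 191.4] 14.375 [ 0.453  -0.0277  0.072 ]
scene yellow [350.4 198.1] 16.275 [0.4594 0.0581 0.072 ]
scene white [390.4 199.1] 14.775 [0.4435 0.1421 0.072 ]
side blue [351.9 165.9] 18.725 [ 0.451  -0.1234  0.072 ]
side green [345.4 194.9] 14.75 [ 0.4494 -0.0287  0.072 ]
side yellow [339.9 226.4] 17.1 [0.4447 0.0619 0.072 ]
side white [333.4 260.4] 18.2 [0.4413 0.1487 0.072 ]
blue [ 0.4517 -0.1176  0.0719]
green [ 0.4497 -0.0292  0.0704]
yellow [0.446  0.0553 0.0631]
white [0.4411 0.1436 0.0687]
scene (225, 244) [ 0.6423 -0.1569  0.052 ]
scene (265, 251) [ 0.6438 -0.0733  0.052 ]
scene (308, 259) [0.6467 0.0133 0.052 ]
scene (352, 267) [0.6492 0.0982 0.052 ]
side (278, 153) [ 0.6351 -0.1532  0.052 ]
side (267, 176) [ 0.6383 -0.0699  0.052 ]
side (254, 201) [0.6436 0.0126 0.052 ]
side (241, 230) [0.6449 0.0978 0.052 ]
knob [ 0.67860638 -0.2464029   0.155     ] [ 0.66606672 -0.24346573  0.155     ] red [0.31710496 0.12399013 0.03      ]
```

```bash
cat >> h.py <<'E'
from scipy.spatial.transform import Rotation as Ro
def pose():
    s=r.read_state();return np.array(s["ee_pos"]),Ro.from_quat(s["eef_rot"])
def down(psi): return Ro.from_matrix(np.array([[np.cos(psi),np.sin(psi),0],[np.sin(psi),-np.cos(psi),0],[0,0,-1]]).T.T)
def plan(wps,step=.045,p=None,R=None):
    """wps: (x,y,z,psi); prints rows (dx dy dz wx wy wz) per waypoint"""
    if p is None:p,R=pose()
    for x,y,z,psi in wps:
        t=np.array([x,y,z]);w=(R.inv()*down(psi)).as_rotvec()
        n=int(max(np.ceil(np.linalg.norm(t-p)/step),np.ceil(np.linalg.norm(w)/.17),1))
        out=[]
        for i in range(n):
            k=n-i;d=R.inv().apply((t-p)/k)/.2;w=(R.inv()*down(psi)).as_rotvec()/k/np.pi
            d=np.round(d,3);w=np.round(w,4);p=p+R.apply(d*.2);R=R*Ro.from_rotvec(w*np.pi)
            out.append([*map(float,d),*map(float,w)])
        print((x,y,z,psi),n)
        for o in out:print(o)
E
python3 - <<'E'
from h import *
plan([(.43,.0,.26,np.pi/2)],step=.07)
E
```

```text
(0.43, 0.0, 0.26, 1.5707963267948966) 10
[0.207, -0.255, -0.019, -0.0, -0.0, -0.0414]
[0.238, -0.226, -0.019, -0.0, -0.0, -0.0414]
[0.266, -0.193, -0.019, -0.0, -0.0, -0.0414]
[0.288, -0.157, -0.018, -0.0, -0.0, -0.0414]
[0.306, -0.118, -0.019, -0.0, -0.0001, -0.0414]
[0.319, -0.077, -0.019, -0.0001, -0.0001, -0.0414]
[0.327, -0.035, -0.019, -0.0, -0.0, -0.0413]
[0.328, 0.007, -0.018, -0.0001, -0.0001, -0.0414]
[0.325, 0.05, -0.019, -0.0, -0.0, -0.0413]
[0.315, 0.092, -0.019, -0.0001, -0.0001, -0.0414]
```

Emit:
servo_tool([
  [[0,0.2,-0.25,-0.02,0,0,-0.0414],[0,0.23,-0.22,-0.02,0,0,-0.0414],[0,0.25,-0.19,-0.02,0,0,-0.0414],[0,0.27,-0.155,-0.02,0,0,-0.0414],[0,0.28,-0.12,-0.02,0,0,-0.0414],[0,0.29,-0.08,-0.02,0,0,-0.0414],[0,0.29,-0.035,-0.02,0,0,-0.0414],[0,0.29,0.01,-0.02,0,0,-0.0414],[0,0.29,0.05,-0.02,0,0,-0.0414],[0,0.29,0.09,-0.02,0,0,-0.0414]],
], newtons=15)

```text
clock: 1.35
ee_pos: [0.4052, -0.0424, 0.2627]
eef_rot: [0.705, 0.709, 0.0, 0.0]
contact_force: [0.5, -0.9, -0.7]
finger_gap: 0.0879
gripper_force: 0.0
```

```bash
python3 - <<'E'
from h import *
p,R=pose();print(p,R.as_matrix().round(3))
c=r.calibration("wrist");im=r.camera("wrist");cv2.imwrite("pics/w1.png",im[:,:,::-1]);print(c)
E
```

```text
[ 0.40522755 -0.04242032  0.26271428] [[-0.005  1.     0.001]
 [ 1.     0.005 -0.   ]
 [-0.     0.001 -1.   ]]
{'fx': 342.0858896931235, 'fy': 342.0858896931235, 'cx': 316.4247480173144, 'cy': 196.6441885288593, 'k1': -0.019380101001783067, 'T': array([[ 9.99991719e-01, -3.98526127e-03, -8.24828682e-04,
         4.05790922e-01],
       [ 4.04595200e-03,  9.51644442e-01,  3.07175010e-01,
         4.15668778e-02],
       [-4.39229037e-04, -3.07175803e-01,  9.51652685e-01,
         4.25682242e-01],
       [ 0.00000000e+00,  0.00000000e+00,  0.00000000e+00,
         1.00000000e+00]])}
```

View pics/w1.png

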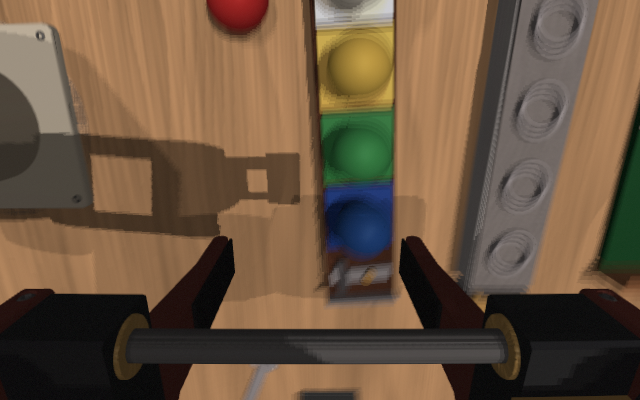

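The picture is motion-blurred: balls at about (358,67), (360,152) and (362,222), rings at (553,25) to (510,252). I'll move +y, settle, and look again.

Emit:
servo_tool([
  [[0,0.2,0.1,-0.1,0,0,0],[0,0.2,0.1,-0.1,0,0,0],[0,0.1,0.1,-0.05,0,0,0],[0,0,0,0,0,0,0],[0,0,0,0,0,0,0],[0,0,0,0,0,0,0]],
])

```text
clock: 2.15
ee_pos: [0.4638, 0.0549, 0.3118]
eef_rot: [0.707, 0.707, -0.001, -0.0]
contact_force: [1.0, -0.4, -0.2]
finger_gap: 0.0881
gripper_force: 0.0
```

```bash
python3 - <<'E'
from h import *
p,R=pose();print(p,Ro.as_quat(R))
c=r.calibration("wrist");im=r.camera("wrist")[:,:,::-1].copy();cv2.imwrite("pics/w2.png",im)
g=cv2.cvtColor(im,cv2.COLOR_BGR2GRAY)
for q in [(.442,.142,.072),(.446,.056,.072),(.45,-.029,.072),(.452,-.117,.072),(.64,-.155,.054),(.642,-.0715,.054),(.645,.013,.054),(.647,.098,.054)]:
    u,v=proj(c,q).round().astype(int);cv2.drawMarker(im,(int(u),int(v)),(255,0,255),0,8)
cv2.imwrite("pics/w2m.png",im)
E
```

```text
[0.46379149 0.05488863 0.31182447] [ 7.07290260e-01  7.06922866e-01 -6.08548051e-04 -4.23436189e-04]
```

View pics/w2m.png

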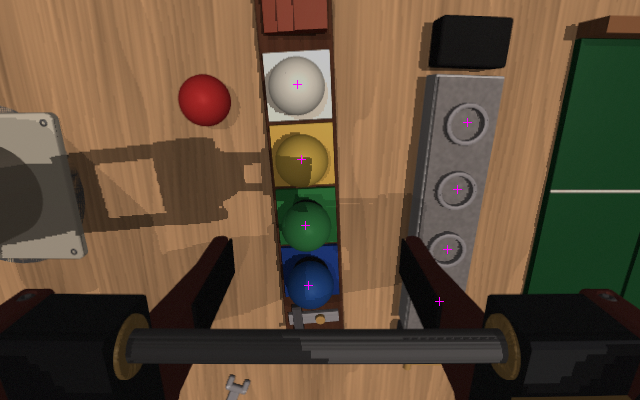

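Predicted marks (magenta) sit on the balls and rings to within about 5 px (5 mm). Now a refined row fit using the known 85 mm pitch.

```bash
python3 - <<'E'
from h import *
im=cv2.imread("pics/w2.png");c=r.calibration("wrist")
def fit(seeds,z,rr):
    P=[]
    for u,v in seeds:
        w=38;C=cv2.cvtColor(cv2.resize(im[v-w:v+w,u-w:u+w],None,fx=3,fy=3,interpolation=cv2.INTER_CUBIC),cv2.COLOR_BGR2GRAY)
        x,y,R=cv2.HoughCircles(C,cv2.HOUGH_GRADIENT,1,400,param1=80,param2=10,minRadius=rr[0],maxRadius=rr[1])[0,0]
        q=plane(c,u-w+x/3,v-w+y/3,z);P.append(q[:2]);print(np.round([u-w+x/3,v-w+y/3,R/3],1),q.round(4))
    P=np.array(P);k=np.arange(len(P));d=P[-1]-P[0];d/=np.linalg.norm(d)
    m=P.mean(0);print("yaw",np.arctan2(d[0],-d[1]))
    for i in range(4):print((m+d*.085*(i-k.mean())).round(4))
fit([(297,85),(301,160),(305,226),(308,281)],.072,(70,96))
fit([(465,124),(456,190),(447,249)],.052,(45,70))
E
```

```text
[294.8  85.8  30. ] [0.4402 0.1396 0.072 ]
[301.2 160.8  27. ] [0.446  0.0539 0.072 ]
[301.2 227.5  29.9] [ 0.4447 -0.0325  0.072 ]
[303.8 285.8  31.8] [ 0.447 -0.118  0.072]
yaw 0.026594744300440717
[0.4411 0.1382]
[0.4434 0.0533]
[ 0.4456 -0.0317]
[ 0.4479 -0.1167]
[465.5 121.8  19.1] [0.6459 0.098  0.052 ]
[455.8 189.2  16.9] [0.6445 0.0124 0.052 ]
[445.8 247.5  16.6] [ 0.6412 -0.0708  0.052 ]
yaw -0.027927419153418356
[0.6462 0.0982]
[0.6438 0.0132]
[ 0.6415 -0.0718]
[ 0.6391 -0.1567]
```

Emit:
servo_tool([
  [[0,0.2125,-0.055,0.2,0,0,0],[0,0.2125,-0.055,0.2,0,0,0],[0,0,0,0.25,0,0,0],[0,0,0,0.25,0,0,0],[0,0,0,0.1,0,0,0],[0,0,0,0.1,0,0,0],[0,0,0,0,0,0,0]],
])

```text
clock: 3.08
ee_pos: [0.4415, 0.1398, 0.0913]
eef_rot: [0.707, 0.707, -0.001, -0.001]
contact_force: [0.2, 0.6, 0.2]
finger_gap: 0.0877
gripper_force: 0.0
```

```bash
python3 - <<'E'
from h import *
im=r.camera("wrist")[:,:,::-1];cv2.imwrite("pics/w3.png",im);print(pose()[0],proj(r.calibration("wrist"),(.442,.140,.072)))
E
```

```text
[0.4422831  0.14014193 0.09224717] [314.65315646 237.2868206 ]
```

View pics/w3.png

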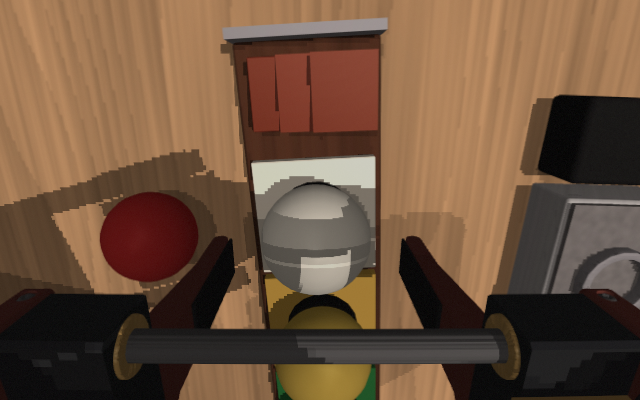

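The ball centre at (316,237) matches the prediction (315,237), and the fingers straddle it evenly. Descend, close and lift.

Emit:
servo_tool([
  [[0,0,0,0.1,0,0,0],[0,0,0,0.095,0,0,0],[0,0,0,0,0,0,0],[1,0,0,0,0,0,0],[1,0,0,0,0,0,0],[1,0,0,0,0,0,0],[1,0,0,0,0,0,0],[1,0,0,-0.1,0,0,0],[1,0,0,-0.2,0,0,0],[1,0,0,-0.25,0,0,0]],
], newtons=25)

```text
clock: 4.38
ee_pos: [0.4417, 0.1405, 0.1641]
eef_rot: [0.707, 0.707, -0.001, -0.001]
contact_force: [0.6, -0.1, -2.4]
finger_gap: 0.0626
gripper_force: 25.0
```

Emit:
servo_tool([
  [[1,-0.1,0.06,-0.02,0,0,0],[1,-0.2,0.13,0,0,0,0],[1,-0.22,0.15,0,0,0,0],[1,-0.22,0.15,0,0,0,0],[1,-0.22,0.15,0,0,0,0],[1,-0.22,0.15,0,0,0,0],[1,-0.2,0.13,0,0,0,0],[1,-0.1,0.065,0,0,0,0],[1,0,0,0,0,0,0],[1,0,0,0,0,0,0]],
])

```text
clock: 5.62
ee_pos: [0.639, -0.1544, 0.167]
eef_rot: [0.707, 0.707, -0.0, -0.001]
contact_force: [0.0, 0.3, -2.5]
finger_gap: 0.0624
gripper_force: 25.0
```

```bash
python3 - <<'E'
from h import *
c=r.calibration("wrist");im=r.camera("wrist")[:,:,::-1].copy()
for q in [(.639,-.156,.054),(.6415,-.0715,.054),(.644,.013,.054)]:
    u,v=proj(c,q);cv2.drawMarker(im,(int(u),int(v)),(255,0,255),0,8)
cv2.imwrite("pics/w4.png",im);print(pose()[0])
E
```

```text
[ 0.63900409 -0.15415333  0.16719647]
```

View pics/w4.png

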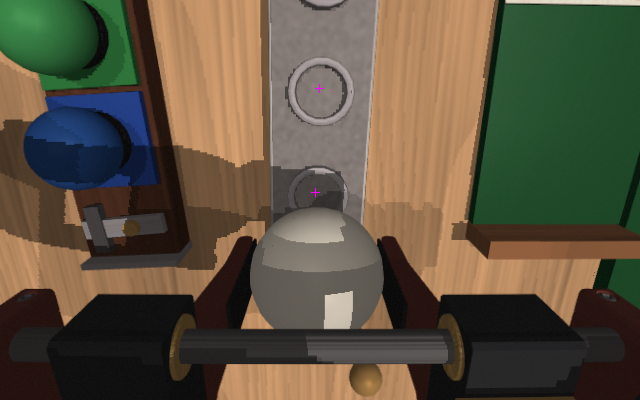

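Seat rings centre at about (320,91) and (317,194), 2 px from the marks, so the true target is ~1.5 mm farther out. Correct and descend.

Emit:
servo_tool([
  [[1,-0.015,0.007,0.1,0,0,0],[1,0,0,0.18,0,0,0],[1,0,0,0.12,0,0,0],[1,0,0,0.07,0,0,0],[1,0,0,0.04,0,0,0],[1,0,0,0,0,0,0],[1,0,0,0,0,0,0]],
])

```text
clock: 6.55
ee_pos: [0.642, -0.1583, 0.0663]
eef_rot: [0.707, 0.707, 0.0, 0.001]
contact_force: [0.5, 0.4, -2.4]
finger_gap: 0.0627
gripper_force: 25.0
```

Emit:
servo_tool([
  [[1,0,0,0.02,0,0,0],[1,0,0,0.01,0,0,0],[1,0,0,0,0,0,0]],
])

```text
clock: 6.92
ee_pos: [0.6423, -0.1583, 0.062]
eef_rot: [0.707, 0.707, 0.001, 0.001]
contact_force: [-4.1, 2.6, 12.3]
finger_gap: 0.0629
gripper_force: 25.0
```

Emit:
servo_tool([
  [[1,0.005,-0.005,0,0,0,0],[0.15,0,0,0,0,0,0],[0,0,0,0,0,0,0],[0,0,0,0,0,0,0],[0,0,0,-0.1,0,0,0],[0,0,0,-0.2,0,0,0],[0,0,0,-0.25,0,0,0],[0,0,0,0,0,0,0],[0,0,0,0,0,0,0]],
])

```text
clock: 8.05
ee_pos: [0.6402, -0.1571, 0.1701]
eef_rot: [0.707, 0.707, 0.0, 0.0]
contact_force: [-0.3, 1.0, 0.1]
finger_gap: 0.088
gripper_force: 0.0
```

```bash
python3 - <<'E'
from h import *
c=r.calibration("wrist");im=r.camera("wrist")[:,:,::-1].copy()
u,v=proj(c,(.641,-.157,.079));cv2.drawMarker(im,(int(u),int(v)),(255,0,255),0,8)
s=r.camera("scene")[150:300,130:450,::-1]
cv2.imwrite("pics/w5.png",np.vstack([im,cv2.resize(s,(640,300))[:190]]));print(pose()[0])
E
```

```text
[ 0.63941087 -0.15690075  0.16842939]
```

View pics/w5.png

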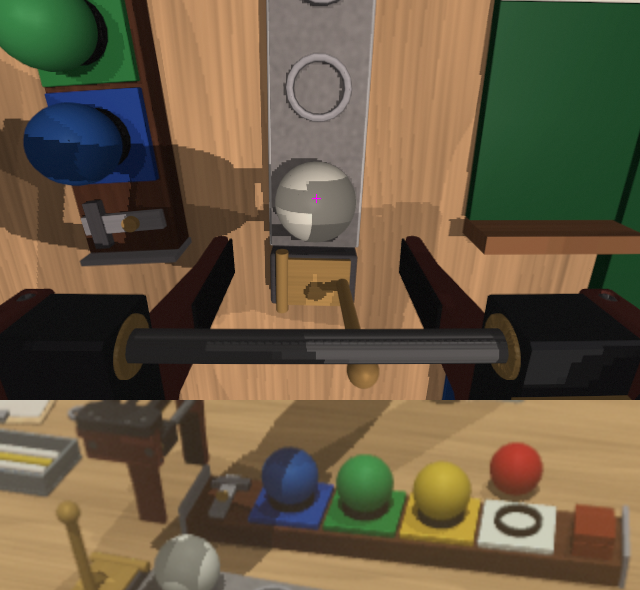

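White sits in its seat at (316,202), on the mark. Yellow next.

Emit:
servo_tool([
  [[0,0.11,-0.1,0,0,0,0],[0,0.2,-0.18,0,0,0,0],[0,0.22,-0.205,0,0,0,0],[0,0.22,-0.205,0,0,0,0],[0,0.2,-0.18,0,0,0,0],[0,0.11,-0.1,0,0,0,0],[0,0,0,0.2,0,0,0],[0,0,0,0.12,0,0,0],[0,0,0,0,0,0,0],[0,0,0,0,0,0,0]],
])

```text
clock: 9.4
ee_pos: [0.4463, 0.0547, 0.1056]
eef_rot: [0.707, 0.707, -0.0, -0.0]
contact_force: [-0.5, -0.2, 0.5]
finger_gap: 0.088
gripper_force: 0.0
```

```bash
python3 - <<'E'
from h import *
c=r.calibration("wrist");im=r.camera("wrist")[:,:,::-1].copy()
for q in [(.445,.055,.072),(.442,.14,.047)]:
    u,v=proj(c,q);cv2.drawMarker(im,(int(u),int(v)),(255,0,255),0,8)
cv2.imwrite("pics/w6.png",im);print(pose()[0])
E
```

```text
[0.44666188 0.05470463 0.10597004]
```

View pics/w6.png

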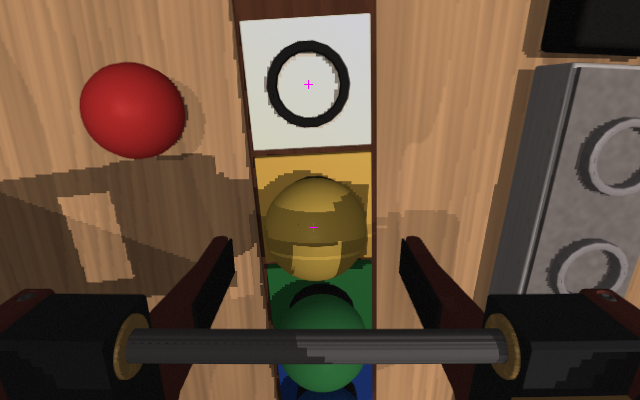

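Yellow's centre at (315,228) is on the mark, so the shelf row model holds.

Emit:
servo_tool([
  [[0,0,0,0.165,0,0,0],[0,0,0,0.1,0,0,0],[0,0,0,0,0,0,0],[1,0,0,0,0,0,0],[1,0,0,0,0,0,0],[1,0,0,0,0,0,0],[1,0,0,0,0,0,0],[1,0,0,-0.1,0,0,0],[1,0,0,-0.22,0,0,0],[1,0,0,-0.25,0,0,0]],
])

```text
clock: 10.7
ee_pos: [0.4455, 0.0547, 0.1672]
eef_rot: [0.707, 0.707, -0.001, -0.001]
contact_force: [1.5, -0.1, -3.0]
finger_gap: 0.0625
gripper_force: 25.0
```

Emit:
servo_tool([
  [[1,-0.05,0.08,-0.01,0,0,0],[1,-0.1,0.16,0,0,0,0],[1,-0.12,0.19,0,0,0,0],[1,-0.12,0.19,0,0,0,0],[1,-0.12,0.19,0,0,0,0],[1,-0.08,0.12,0,0,0,0],[1,-0.044,0.06,0,0,0,0],[1,0,0,0,0,0,0],[1,0,0,0,0,0,0]],
])

```text
clock: 11.82
ee_pos: [0.6431, -0.0714, 0.1678]
eef_rot: [0.707, 0.707, -0.0, -0.001]
contact_force: [-0.1, 0.2, -3.2]
finger_gap: 0.0622
gripper_force: 25.0
```

Emit:
servo_tool([
  [[1,0,0,0.1,0,0,0],[1,0,0,0.18,0,0,0],[1,0,0,0.12,0,0,0],[1,0,0,0.07,0,0,0],[1,0,0,0.05,0,0,0],[1,0,0,0,0,0,0],[1,0,0,0,0,0,0]],
])

```text
clock: 12.7
ee_pos: [0.6449, -0.072, 0.0653]
eef_rot: [0.707, 0.707, 0.0, 0.001]
contact_force: [-0.0, -0.1, -2.9]
finger_gap: 0.0628
gripper_force: 25.0
```

Emit:
servo_tool([
  [[1,0,-0.008,0.01,0,0,0],[1,0,0,0.008,0,0,0],[1,0,0,0,0,0,0]],
])

```text
clock: 13.08
ee_pos: [0.643, -0.0722, 0.0615]
eef_rot: [0.707, 0.707, 0.0, 0.0]
contact_force: [-1.0, -0.9, 1.3]
finger_gap: 0.0625
gripper_force: 25.0
```

Emit:
servo_tool([
  [[0.15,0,0,0,0,0,0],[0,0,0,0,0,0,0],[0,0,0,0,0,0,0],[0,0,0,-0.1,0,0,0],[0,0,0,-0.2,0,0,0],[0,0,0,-0.24,0,0,0],[0,0,0,0,0,0,0],[0,0,0,0,0,0,0]],
])

```text
clock: 14.08
ee_pos: [0.6426, -0.0719, 0.1696]
eef_rot: [0.707, 0.707, 0.0, 0.0]
contact_force: [-0.1, -0.3, -0.8]
finger_gap: 0.0881
gripper_force: 0.0
```

```bash
python3 - <<'E'
from h import *
c=r.calibration("wrist");im=r.camera("wrist")[:,:,::-1].copy()
for q in [(.643,-.072,.079),(.6455,.013,.054)]:
    u,v=proj(c,q);cv2.drawMarker(im,(int(u),int(v)),(255,0,255),0,8)
cv2.imwrite("pics/w7.png",im);print(pose()[0])
E
```

```text
[ 0.64204557 -0.0718352   0.16860225]
```

View pics/w7.png

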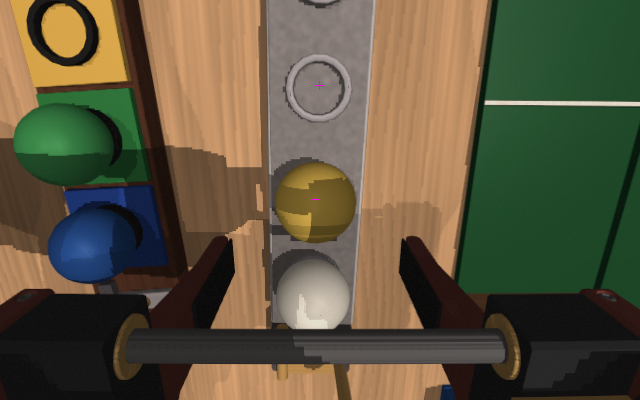

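Yellow is seated at (316,202) beside white. The next ring is at (318,88), within 2 mm of its mark. Green next.

Emit:
servo_tool([
  [[0,0.02,-0.1,0,0,0,0],[0,0.04,-0.18,0,0,0,0],[0,0.045,-0.205,0,0,0,0],[0,0.045,-0.205,0,0,0,0],[0,0.04,-0.18,0,0,0,0],[0,0.02,-0.1,0,0,0,0],[0,0,0,0.2,0,0,0],[0,0,0,0.12,0,0,0],[0,0,0,0,0,0,0],[0,0,0,0,0,0,0]],
])

```text
clock: 15.38
ee_pos: [0.4486, -0.0301, 0.105]
eef_rot: [0.707, 0.707, -0.0, -0.0]
contact_force: [0.3, 0.4, 0.2]
finger_gap: 0.0877
gripper_force: 0.0
```

```bash
python3 - <<'E'
from h import *
c=r.calibration("wrist");im=r.camera("wrist")[:,:,::-1].copy()
for q in [(.448,-.03,.072),(.445,.055,.047)]:
    u,v=proj(c,q);cv2.drawMarker(im,(int(u),int(v)),(255,0,255),0,8)
cv2.imwrite("pics/w8.png",im);print(pose()[0])
E
```

```text
[ 0.44902078 -0.03011951  0.10534196]
```

View pics/w8.png

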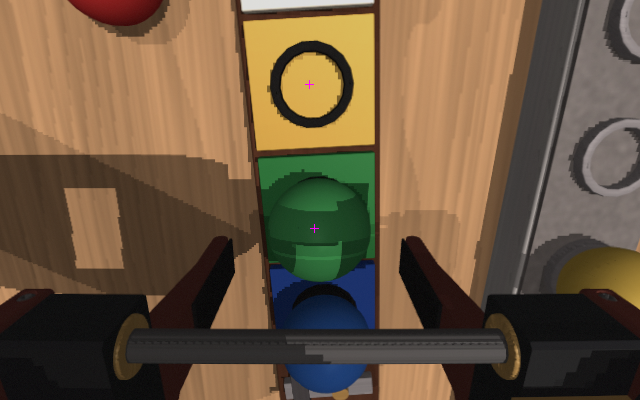

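Green's centre at (318,230) is about 2–3 mm from the mark, so it is fine to grip.

Emit:
servo_tool([
  [[0,0,0.005,0.165,0,0,0],[0,0,0,0.1,0,0,0],[0,0,0,0,0,0,0],[1,0,0,0,0,0,0],[1,0,0,0,0,0,0],[1,0,0,0,0,0,0],[1,0,0,0,0,0,0],[1,0,0,-0.1,0,0,0],[1,0,0,-0.22,0,0,0],[1,0,0,-0.25,0,0,0]],
])

```text
clock: 16.68
ee_pos: [0.4486, -0.03, 0.1664]
eef_rot: [0.707, 0.707, -0.001, -0.001]
contact_force: [1.0, -0.2, -2.3]
finger_gap: 0.0625
gripper_force: 25.0
```

Emit:
servo_tool([
  [[1,0.02,0.08,-0.01,0,0,0],[1,0.03,0.16,0,0,0,0],[1,0.04,0.19,0,0,0,0],[1,0.04,0.19,0,0,0,0],[1,0.04,0.19,0,0,0,0],[1,0.025,0.11,0,0,0,0],[1,0.015,0.055,0,0,0,0],[1,0,0,0,0,0,0],[1,0,0,0,0,0,0]],
])

```text
clock: 17.8
ee_pos: [0.6435, 0.0119, 0.1672]
eef_rot: [0.707, 0.707, -0.001, -0.001]
contact_force: [-0.3, 0.8, -2.0]
finger_gap: 0.0626
gripper_force: 25.0
```

Emit:
servo_tool([
  [[1,0,-0.005,0.1,0,0,0],[1,0,0,0.18,0,0,0],[1,0,0,0.12,0,0,0],[1,0,0,0.07,0,0,0],[1,0,0,0.045,0,0,0],[1,0,0,0,0,0,0],[1,0,0,0,0,0,0]],
])

```text
clock: 18.68
ee_pos: [0.6443, 0.0121, 0.0657]
eef_rot: [0.707, 0.707, 0.001, 0.001]
contact_force: [-0.1, 0.4, -2.3]
finger_gap: 0.0624
gripper_force: 25.0
```

Emit:
servo_tool([
  [[1,0,0,0.012,0,0,0],[1,0,0,0.01,0,0,0],[1,0,0,0,0,0,0]],
])

```text
clock: 19.05
ee_pos: [0.6438, 0.0121, 0.0606]
eef_rot: [0.707, 0.707, 0.0, 0.0]
contact_force: [0.6, -0.2, -0.3]
finger_gap: 0.0625
gripper_force: 25.0
```

Emit:
servo_tool([
  [[0.15,0,0,0.003,0,0,0],[0,0,0,0,0,0,0],[0,0,0,0,0,0,0],[0,0,0,-0.1,0,0,0],[0,0,0,-0.2,0,0,0],[0,0,0,-0.24,0,0,0],[0,0,0,0,0,0,0],[0,0,0,0,0,0,0]],
])

```text
clock: 20.05
ee_pos: [0.6435, 0.0121, 0.1686]
eef_rot: [0.707, 0.707, 0.0, 0.0]
contact_force: [0.1, 0.3, -0.2]
finger_gap: 0.0881
gripper_force: 0.0
```

```bash
python3 - <<'E'
from h import *
c=r.calibration("wrist");im=r.camera("wrist")[:,:,::-1].copy()
for q in [(.645,.012,.079),(.647,.097,.054)]:
    u,v=proj(c,q);cv2.drawMarker(im,(int(u),int(v)),(255,0,255),0,8)
cv2.imwrite("pics/w9.png",im);print(pose()[0])
E
```

```text
[0.64298416 0.01205923 0.16759716]
```

View pics/w9.png

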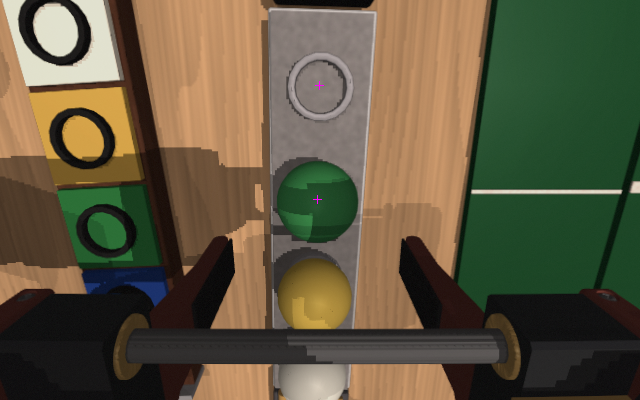

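Green is seated at (317,202), and the last ring is at (319,88). Blue next.

Emit:
servo_tool([
  [[0,-0.07,-0.1,0,0,0,0],[0,-0.12,-0.18,0,0,0,0],[0,-0.13,-0.2,0,0,0,0],[0,-0.13,-0.2,0,0,0,0],[0,-0.12,-0.18,0,0,0,0],[0,-0.068,-0.095,0,0,0,0],[0,0,0,0.2,0,0,0],[0,0,0,0.12,0,0,0],[0,0,0,0,0,0,0],[0,0,0,0,0,0,0]],
])

```text
clock: 21.35
ee_pos: [0.4527, -0.1156, 0.104]
eef_rot: [0.707, 0.707, -0.0, -0.0]
contact_force: [0.4, -0.0, 0.1]
finger_gap: 0.0874
gripper_force: 0.0
```

```bash
python3 - <<'E'
from h import *
c=r.calibration("wrist");im=r.camera("wrist")[:,:,::-1].copy()
for q in [(.4515,-.1155,.072)]:
    u,v=proj(c,q);cv2.drawMarker(im,(int(u),int(v)),(255,0,255),0,8)
cv2.imwrite("pics/w10.png",im);print(pose()[0])
E
```

```text
[ 0.45308434 -0.11567761  0.10436009]
```

View pics/w10.png

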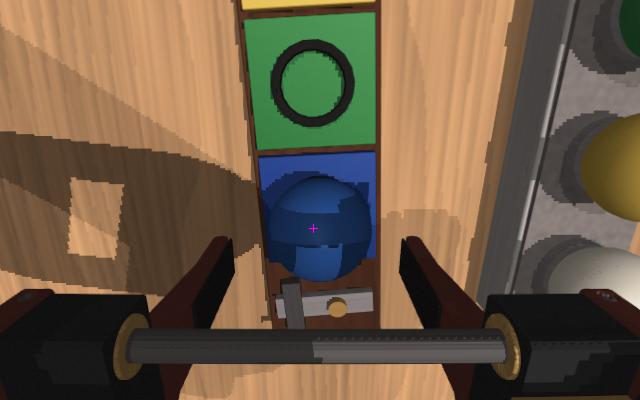

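Blue's centre at (319,229) is midway between the fingers. Grip it.

Emit:
servo_tool([
  [[0,0,0.003,0.16,0,0,0],[0,0,0,0.098,0,0,0],[0,0,0,0,0,0,0],[1,0,0,0,0,0,0],[1,0,0,0,0,0,0],[1,0,0,0,0,0,0],[1,0,0,0,0,0,0],[1,0,0,-0.1,0,0,0],[1,0,0,-0.22,0,0,0],[1,0,0,-0.25,0,0,0]],
])

```text
clock: 22.65
ee_pos: [0.452, -0.1153, 0.1666]
eef_rot: [0.707, 0.707, -0.001, -0.001]
contact_force: [0.3, -0.2, -1.8]
finger_gap: 0.0626
gripper_force: 25.0
```

Emit:
servo_tool([
  [[1,0.08,0.08,-0.01,0,0,0],[1,0.16,0.15,0,0,0,0],[1,0.2,0.185,0,0,0,0],[1,0.2,0.185,0,0,0,0],[1,0.2,0.185,0,0,0,0],[1,0.14,0.13,0,0,0,0],[1,0.08,0.065,0,0,0,0],[1,0,0,0,0,0,0],[1,0,0,0,0,0,0]],
])

```text
clock: 23.78
ee_pos: [0.6479, 0.0954, 0.1679]
eef_rot: [0.707, 0.707, -0.001, -0.0]
contact_force: [-0.7, 0.8, -1.8]
finger_gap: 0.0625
gripper_force: 25.0
```

Emit:
servo_tool([
  [[1,0,0,0.1,0,0,0],[1,0,0,0.18,0,0,0],[1,0,0,0.12,0,0,0],[1,0,0,0.07,0,0,0],[1,0,0,0.045,0,0,0],[1,0,0,0,0,0,0],[1,0,0,0,0,0,0]],
])

```text
clock: 24.65
ee_pos: [0.6498, 0.0965, 0.0661]
eef_rot: [0.707, 0.707, 0.001, 0.0]
contact_force: [0.9, 0.4, -1.9]
finger_gap: 0.0628
gripper_force: 25.0
```

Emit:
servo_tool([
  [[1,0,-0.009,0.012,0,0,0],[1,0,0,0.013,0,0,0],[1,0,0,0,0,0,0]],
])

```text
clock: 25.02
ee_pos: [0.6476, 0.0964, 0.0608]
eef_rot: [0.707, 0.707, 0.0, 0.0]
contact_force: [-1.9, -1.6, 3.2]
finger_gap: 0.0626
gripper_force: 25.0
```

Emit:
servo_tool([
  [[0.15,0,0,0,0,0,0],[0,0,0,0,0,0,0],[0,0,0,0,0,0,0],[0,0,0,-0.1,0,0,0],[0,0,0,-0.25,0,0,0],[0,0,0,-0.25,0,0,0],[0,0,0,-0.2,0,0,0],[0,0,-0.2,0,0,0,0],[0,0,0,0,0,0,0],[0,0,0,0,0,0,0]],
])

```text
clock: 26.28
ee_pos: [0.6081, 0.0965, 0.2213]
eef_rot: [0.707, 0.707, 0.001, 0.001]
contact_force: [-0.2, -0.3, 0.2]
finger_gap: 0.0875
gripper_force: 0.0
```

```bash
python3 - <<'E'
from h import *
a=r.camera("scene")[130:330,130:450,::-1];b=r.camera("side")[60:310,160:480,::-1]
cv2.imwrite("pics/end.png",np.vstack([cv2.resize(a,None,fx=1.3,fy=1.3),cv2.resize(b,None,fx=1.3,fy=1.3)]))
s=r.read_state();print(s["ee_pos"],s["contact_force"],s["clock"])
E
```

```text
[0.60826274 0.09647143 0.22057451] [ 1.35002888  1.35603815 -0.80942286] 26.375
```

View pics/end.png

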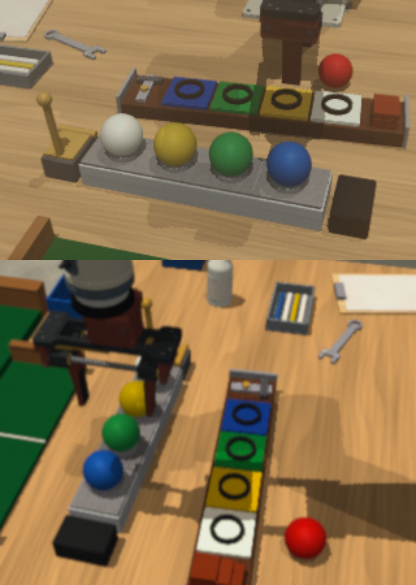

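The final views show all four seated from the trap outward, in the order white, yellow, green, blue. The blue jack is next to the black stop, and the gripper is clear.

```bash
python3 -c "
from workcell import r
print(r.finish_job())"
```

```text
the job is handed in; nothing more can be done
None
```

The job is handed in: all four jacks rest in their ring seats on the release rack, running white, yellow, green, blue from the trap to the black end stop, and none fell (26 s used of the 80 s allowed).

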